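# Unhitch the proofing frame and hold it open over the inked block

### The job

I want to re-ink the block in the proofing frame. Pull the orange spring latch sideways until its fork is clear of the ball, lift the frame by it so that the coupler comes at least 8 cm up off the ball, and finish still holding it up there: it has no stay, so never let it drop. The latch is printed plastic, so pinch its knob gently (20 N is plenty) and do not lift before the fork is clear; leave the block, the ink roller, the ink tube and the gouge as they lie.

Things in the scene. Friction and masses are not known exactly. Their poses are not given: they have to be found in the camera images.
- press: base of the proofing frame: a plywood board 240 x 200 mm on rubber feet, fixed on the table, top face 20 mm above the table. Origin at table height under the middle of the block. Its +x points from the ball (front, nearer the robot) to the hinge (back), z up. With the frame shut, in this frame in mm: block at x -45..45, y -59..59, z 20..29; hinge axis parallel to y at x 70, z 47; ball centre at (-105, 0, 43); knob centre at (-105, -62, 88)
- ball_mount: steel ball, 22 mm across, on an 11 mm neck and a 46 x 46 mm plate screwed on the base near its front edge. Origin at the centre of the ball, axes as the base's. Nothing should bear on it with more than 15 N: lifting while the fork is still under the ball does so
- frame: hinged wooden frame 136 x 164 x 14 mm with a clear sheet, lying over the block (its top 45 mm above the table); a 26 mm wide metal tongue on its front bar carries the black round coupler (39 mm across, top 62 mm above the table) that sits over the ball. About 0.45 kg with the latch; 2 to 4 N at the knob lift it once unlatched. Origin in the middle of the hinge axis; axes as the base's when shut
- frame_hinge (a joint): angle of the frame: 0 shut, grows as its front is lifted, stop at 1.15 rad; it does not stay up by itself and falls shut from everywhere. The coupler is 175 mm from the hinge axis: 8 cm up is about 0.5 rad. The knob follows an arc of 180 mm radius about the hinge axis, up and towards the hinge, and leans back with the frame
- hinge (a point): middle of the hinge axis (which is parallel to the base's y), 47 mm above the table
- coupler (a point): centre of the coupler's seat; it coincides with the centre of the ball when the frame is shut and rises with the frame
- latch: orange plastic latch carried by the frame: a flat fork that goes under the ball, with an upright knob on its outer end. Origin at the knob's centre
- latch_slide (a joint): how far the latch is pulled out sideways, towards the base's -y (the side where the knob stands): 0 as the spring holds it, fork clear of the ball from 0.016 m, end stop at 0.022 m. The spring pulls back with 6 N at 0 and 10 N at the stop. Once the coupler is above the ball, the latch need not stay pulled
- knob (a point): centre of the latch's upright knob, 20 mm across and 24 mm high (76 to 100 mm above the table when shut), on an 11 mm stem. The coupler (62 mm high) begins 40 mm from its axis; nothing else near it is higher than 51 mm. 10 to 20 N of grip holds it; the fingers must not bear on the latch with more than 35 N each way
- block_mid (a point): centre of the blue inked carved block, 90 x 118 x 9 mm, lying loose against two low stops on the base under the frame
- brayer_mid (a point): ink roller with red handle, 83 x 174 x 34 mm, loose on the table to the left of the base; point in its middle, 11 mm up
- ink_tube_mid (a point): blue tube of ink, 33 x 104 x 22 mm, loose on the table left of the roller; point in its middle, 11 mm up
- gouge_mid (a point): wood gouge, 135 mm long, 18 mm thick, loose on the table to the right of the base; point in its middle, 7 mm up

How it is judged:
By the outcome, as a careful person would: the job done as asked, in the order asked, and still so for the second after the job is handed in, while the arm keeps its last pose, push and grip.
It also fails if it takes over 32 s, if anything falls off the work surface, if the arm or the gripper's body presses on something with over 40 N, if the wrist force passes 120 N, or if a joint passes its speed limit or range.

### The arm

A 6-joint arm with a two-finger parallel gripper is mounted at the origin on a cart in front of the work surface, level with it; the furniture and walls round the work are solid. World frame = base frame: x ahead of the robot, y to its left, z up, the work surface at z = 0. Lengths are in m, angles in degrees, forces in N, time in s.
With the tool pointing down it reaches from about 0.25 to 0.725 m from the base axis. Payload 9.7 kg.
Tool frame: the origin (TCP) lies between the finger pads; the fingertips stand 19 mm ahead of it and the grasp point (between the pads) is the TCP; z points along the fingers, y is the line along which they close (so a half turn about z gives the same grasp; the last joint's range is limited). The gripper opens to 85 mm and grips with 20 to 120 N. Pads are 22 mm wide; open, the fingers measure 114 mm over their backs; the gripper's body (76 mm by 85 mm) begins 54 mm behind the grasp point. The pads swing forward as they close: fully open they stand 13 mm farther back than shut.
Start: joints at [64.286, 4.979, 10.078, 95.1, 0, 90], TCP at [0.239, 0.496, 0.223] pointing down, gripper open.
Joint ranges: [-179.16, 179.16], [-48.56, 103.87], [-65.8, 70.77], [-126.05, 130.52], [-82.76, 87.17], [-180, 180]. Speed limits (degrees/s): [127.2, 127.2, 147.25, 180, 180, 180].

### API

Orientations are given as [roll, pitch, yaw] about the fixed x, y, z axes, in that order (R = Rz(yaw) Ry(pitch) Rx(roll)).
In Python, from workcell import telemetry, camera, calibration, workorder gives the robot as it stands.
- The arm moves only by the tool play_rows, never from a script. Its argument "increments" is a list of rows, each a list of 3 entries, a list of its own where there are three numbers: the shift along the tool's x, y, z in mm, then the turn, a rotation vector about the tool's x, y, z in degrees, then the closure, from 0 (fully open) to 1 (shut). In form: [[[x, y, z], [ax, ay, az], jaw], ...]. A call has 1 to 20 rows; each row is the pose to reach, as a shift and turn from the pose commanded when the call began, along the tool's axes at that moment; what a row does not reach only later rows make up. A row lasts 1/10 s, in which the tool goes at most 50 mm and 8.59 degrees, less where a joint would pass 70% of its speed; a pose out of reach is approached as far as the arm can. A call with a gripper value outside its range is refused whole. The fingers move at their own pace and stop on an object; "grip_force" is the grip in N (left out, the last holds). Time passes only in rows, so rows that repeat a pose let the fingers close. It gives the time, the measured TCP pose, the force, the opening and the grip force at its end, in the units of the state.
- telemetry.get_obs(): the state, without advancing time (a new reading comes with each control period).
- camera(name): name is "scene" or "top" or "wrist"; returns (picture, depth): 480x640x3 uint8, red, green, blue; 480x640 float32, m along the optical axis (not along the pixel's ray), 0 where there is no reading.
- calibration(name): a dict with "vertical_fov" (degrees; the focal length in pixels is half the picture's height over the tangent of half this angle, whatever the lens; pixels are square), "cx", "cy" (the principal point, pixels), "k1" (the pictures are not rectified: a ray, as slopes to the right and down, at radius r is drawn at 1 + k1 r^2 times it, then the intrinsics apply), "rvec" (rotation vector, rad) and "tvec" (3), from world to camera coordinates, as OpenCV has them; the wrist camera has in their place "hand_eye" (4x4, takes a point from camera to tool coordinates, whose origin is the TCP and whose axes are the flange's). Camera axes: x right, y down, z forward; pixel columns grow to the right and rows downward; lengths in m; the calibration is good to about 2 mm. A picture is of the moment at which its call begins: read the wrist's pose just before it. calibration takes no time and is no camera call.
- workorder.job_done(): hands the job in; it is judged then, once.
The state is a dict: "time": time; "q": joint angles; "qd": joint speeds; "joint_efforts": joint torques, N m; "ee_pos": TCP position; "tcp_rot": TCP orientation; "wrist_force": force on the tool from outside, world axes, zero at the start; "torque": the same for the moment, N m; "opening": finger opening in m; "grasp_force": force on a finger pad.
Only numpy, scipy, OpenCV 4.12 (cv2) and the standard library are available. Lean on these libraries where they do the work, as an engineer would, in place of code of your own. Each camera call takes 0.05 s, during which the arm holds its last target. There are 200 camera calls.

## Working session

There is one attempt and no reset: what is moved stays moved. The work goes in short steps, Python scripts to look and compute and a tool call to move; the robot and the scene stay as the last step left them, time stands still between calls to the robot, and variables do not carry over. Pictures are saved under pics/ and viewed, at most 10 in all, crops included, and the job is handed in when it is done.

Besides the shell and the picture viewer there is one more tool, called after ">>>" as name([rows], argument=value, ...), one row to a line, values as JSON. play_rows: Moves the arm, as the interface text tells. Its arguments: {"type":"object","properties":{"increments":{"type":"array"},"grip_force":{"type":"number"}},"required":["increments"]}

```bash
mkdir -p pics; ls; cat > h.py <<'E'
import numpy as np, cv2
from scipy.spatial.transform import Rotation as R
from workcell import telemetry, camera, calibration, workorder
def obs(): return telemetry.get_obs()
def snap(n,fn):
    o=obs(); p,d=camera(n); cv2.imwrite('pics/'+fn+'.png',p[:,:,::-1]); np.savez('pics/'+fn,p=p,d=d,pos=o['ee_pos'],rot=o['tcp_rot']); return p,d
def ray(n,fn,uv):
    c=calibration(n); f=240/np.tan(np.radians(c['vertical_fov'])/2)
    K=np.array([[f,0,c['cx']],[0,f,c['cy']],[0,0,1.]]); uv=np.array(uv,float).reshape(-1,2)
    m=(uv-[c['cx'],c['cy']])/f; s=m.copy()
    for _ in range(20): s=m/(1+c['k1']*(s**2).sum(1,keepdims=True))
    s=np.c_[s,np.ones(len(s))]
    if 'rvec' in c:
        Rm=R.from_rotvec(np.ravel(c['rvec'])).as_matrix(); t=np.ravel(c['tvec']); return -Rm.T@t, s@Rm
    z=np.load('pics/'+fn+'.npz'); H=np.array(c['hand_eye']); T=R.from_euler('xyz',z['rot'],degrees=True).as_matrix()
    return T@H[:3,3]+z['pos'], s@(T@H[:3,:3]).T
def pt(n,fn,uv,z=None):
    o,r=ray(n,fn,uv)
    if z is not None: return o+r*((z-o[2])/r[:,2])[:,None]
    d=np.load('pics/'+fn+'.npz')['d']; uv=np.array(uv).reshape(-1,2)
    k=np.array([d[int(v),int(u)] for u,v in uv]); return o+r*k[:,None]
E
python3 - <<'E'
from h import *
o=obs(); print(o)
snap('top','top1'); snap('scene','sc1')
E
```

```text
pics
{'time': 0.0, 'q': array([6.42861329e+01, 5.00944237e+00, 1.00341683e+01, 9.51001980e+01,
       5.44122373e-04, 8.99987030e+01]), 'qd': array([-0.04694246,  0.03644292,  0.06186275,  0.055814  ,  0.05814722,
        0.00257812]), 'joint_efforts': array([ 6.71462954e-05, -5.20375943e+01,  4.64816666e+01,  1.59639685e-02,
        1.21993157e-04, -1.16045865e-05]), 'ee_pos': array([0.23852169, 0.49531109, 0.22189643]), 'tcp_rot': array([-1.79924528e+02, -5.45830326e-04,  1.54287429e+02]), 'wrist_force': array([-0.17182916,  0.05661833, -0.7708151 ]), 'torque': array([-0.07392657, -0.05737797, -0.02698108]), 'grasp_force': 0.0, 'opening': 0.08523097855621262}
```

View pics/top1.png

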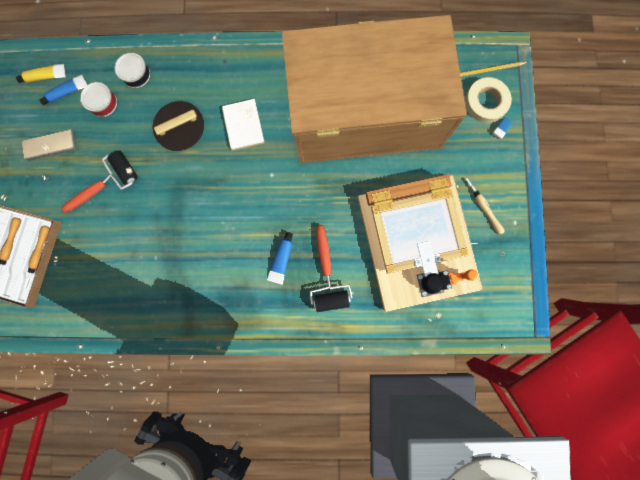

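View pics/sc1.png

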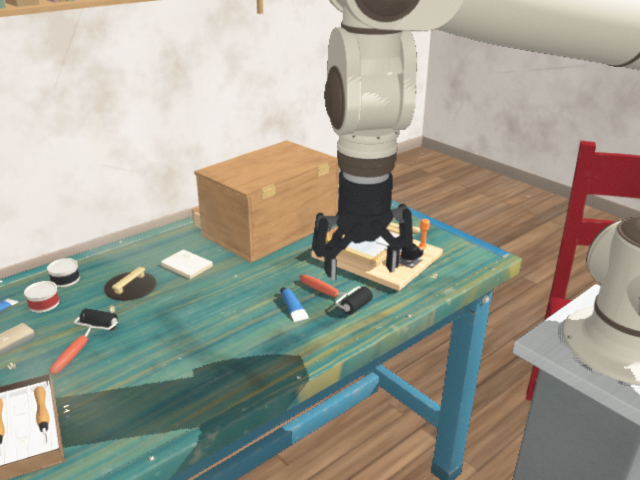

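Top view: the press is at the right, with the black coupler near (433,283) and the orange knob near (471,274). A large box stands behind the press, and the gouge is to its right.

```bash
python3 - <<'E'
from h import *
p,d=np.load('pics/top1.npz')['p'],0
h=cv2.cvtColor(p,cv2.COLOR_RGB2HSV); m=cv2.inRange(h,(5,200,150),(18,255,255)); m[:260]=0;m[290:]=0;m[:,:445]=0;m[:,485:]=0
v,u=np.nonzero(m);print(u.min(),u.max(),v.min(),v.max(),len(u))
c=p[150:320,340:520]; cv2.imwrite('pics/c1.png',cv2.resize(c[:,:,::-1],(720,680)[:2],interpolation=cv2.INTER_CUBIC)[:600])
cv2.imwrite('pics/c1.png',cv2.resize(c[:,:,::-1],None,fx=3.5,fy=3.5,interpolation=cv2.INTER_CUBIC))
print(pt('top','top1',[(471,274),(433,283),(402,311),(482,290),(380,205),(400,120),(330,160),(448,150)]))
print('boxtop',pt('top','top1',[(284,30),(300,130),(463,115),(452,17)]))
print('orange',pt('top','top1',np.c_[u,v])[::12].round(3))
E
```

```text
457 469 271 278 28
[[ 0.47566366  0.06085478  0.10167491]
 [ 0.46101475  0.12151428  0.06205449]
 [ 0.40697293  0.17164745  0.00079698]
 [ 0.44815855  0.00782443  0.00111246]
 [ 0.61490929  0.21759181  0.04585172]
 [ 0.73753564  0.19501664  0.17436846]
 [ 0.72218028  0.31542525 -0.00366952]
 [ 0.74260705  0.06607279 -0.00081224]]
boxtop [[ 1.49999344  0.49567869 -0.75522486]
 [ 0.71991011  0.36725758  0.17514478]
 [ 0.7460087   0.08593535  0.17631146]
 [ 1.55293083 -0.18156078 -0.75006662]]
orange [[0.481 0.064 0.1  ]
 [0.477 0.063 0.041]
 [0.47  0.066 0.099]]
```

View pics/c1.png

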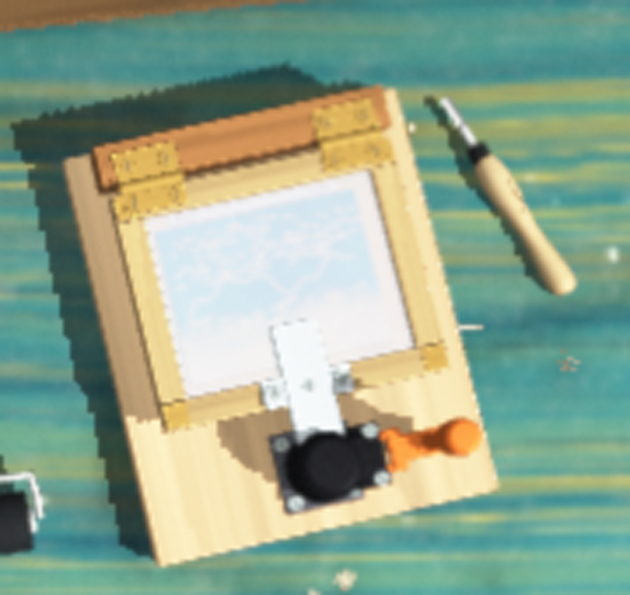

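```bash
python3 - <<'E'
from h import *
P=pt('top','top1',[(385.7,311.4),(482,289.1),(452.9,174.9),(358.6,195.7)],.02);print(P.round(4))
for i in range(4):
    e=P[(i+1)%4]-P[i];print(np.linalg.norm(e),np.degrees(np.arctan2(e[1],e[0])))
k=pt('top','top1',(472.3,274.9),.1)[0];c=pt('top','top1',(432.3,283.4),.062)[0]
print(k,c,np.degrees(np.arctan2(*(k-c)[1::-1])),np.linalg.norm((k-c)[:2]))
E
```

```text
[[0.4069 0.2069 0.02  ]
 [0.4497 0.0141 0.02  ]
 [0.6827 0.0638 0.02  ]
 [0.6396 0.2577 0.02  ]]
0.1974373193317143 -77.49974601021452
0.23830752202433125 12.031817322950234
0.19862878696103944 102.5280240510295
0.23820448873644012 -167.68180001351527
[0.47410103 0.05800589 0.1       ] [0.46026798 0.12285467 0.062     ] -77.95857036857444 0.06630774637104112
```

>>> play_rows([
  [[-20,-14,0],[0,0,7],0],
  [[-40,-29,0],[0,0,14],0],
  [[-60,-43,0],[0,0,21],0],
  [[-80,-58,0],[0,0,28],0],
  [[-100,-72,0],[0,0,35],0],
  [[-120,-87,0],[0,0,42],0],
  [[-140,-101,0],[0,0,49],0],
  [[-160,-116,0],[0,0,56],0],
  [[-180,-130,0],[0,0,63],0],
  [[-200,-145,0],[0,0,71],0],
  [[-220,-159,0],[0,0,78],0],
  [[-240,-174,0],[0,0,85],0],
  [[-260,-188,0],[0,0,92],0],
  [[-280,-203,0],[0,0,99],0],
  [[-301,-217,0],[0,0,106],0],
  [[-321,-232,0],[0,0,113],0],
  [[-341,-246,0],[0,0,120],0],
  [[-361,-261,0],[0,0,128],0],
  [[-381,-275,0],[0,0,135],0],
  [[-401,-290,0],[0,0,142],0],
], grip_force=20)

```text
time: 2.1
ee_pos: [0.4744, 0.0593, 0.2223]
tcp_rot: [-180.0, 0.0, 12.0]
wrist_force: [-0.2, 1.0, -0.6]
opening: 0.0849
grasp_force: 0.0
```

>>> play_rows([
  [[0,0,0],[0,0,0],0],
  [[0,0,0],[0,0,0],0],
  [[0,0,0],[0,0,0],0],
])

```text
time: 2.4
ee_pos: [0.4738, 0.0607, 0.2225]
tcp_rot: [-180.0, 0.0, 12.4]
wrist_force: [-0.0, 0.9, 0.1]
opening: 0.0852
grasp_force: 0.0
```

```bash
python3 - <<'E'
from h import *
o=obs();print(o['q'].round(1),o['ee_pos'],o['tcp_rot'])
snap('wrist','w1')
c=calibration('wrist');print(np.round(c['hand_eye'],3))
E
```

```text
[  7.3  -4.9   0.2  95.1   0.  174.9] [0.47377111 0.06073439 0.2224853 ] [-1.79987339e+02  1.94778637e-02  1.23941240e+01]
[[ 0.    -0.955 -0.295  0.077]
 [ 1.     0.     0.     0.001]
 [-0.    -0.295  0.955 -0.153]
 [ 0.     0.     0.     1.   ]]
```

View pics/w1.png

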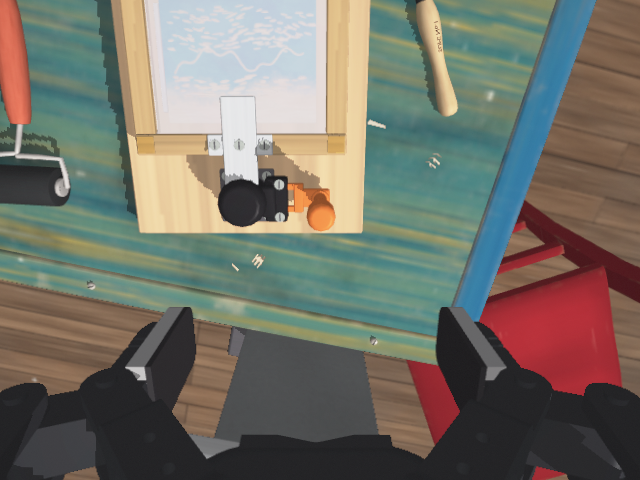

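Wrist view: the knob's top is near (321,214), the coupler near (242,202), and both fingers are well clear.

```bash
python3 - <<'E'
from h import *
p=np.load('pics/w1.npz')['p']
h=cv2.cvtColor(p,cv2.COLOR_RGB2HSV); m=cv2.inRange(h,(5,150,120),(18,255,255)); m[:180]=0;m[240:]=0;m[:,:300]=0;m[:,345:]=0
v,u=np.nonzero(m);print(u.min(),u.max(),v.min(),v.max())
P=pt('wrist','w1',np.c_[u,v]);t=P[P[:,2]>.093];print(len(t),t[:,2].max(),(t.min(0)+t.max(0))/2,t.min(0),t.max(0),t.mean(0))
k=pt('wrist','w1',(321,214),.1)[0];c=pt('wrist','w1',(242,202),.062)[0];print(k,c)
e=pt('wrist','w1',[(140,233),(363,233)],.02);d=e[1]-e[0];print(np.linalg.norm(d),np.degrees(np.arctan2(d[1],d[0]))+90)
cv2.imwrite('pics/c2.png',cv2.resize(p[150:250,190:370,::-1],None,fx=4,fy=4,interpolation=cv2.INTER_CUBIC))
E
```

```text
300 334 183 230
649 0.37594669724806973 [0.50835036 0.06165922 0.23451027] [0.4678478  0.04731335 0.09307384] [0.54885292 0.07600509 0.3759467 ] [0.47953494 0.05714446 0.1031217 ]
[0.48010402 0.05692564 0.1       ] [0.46686391 0.11593678 0.062     ]
0.20018373868023417 12.41547448097623
```

View pics/c2.png

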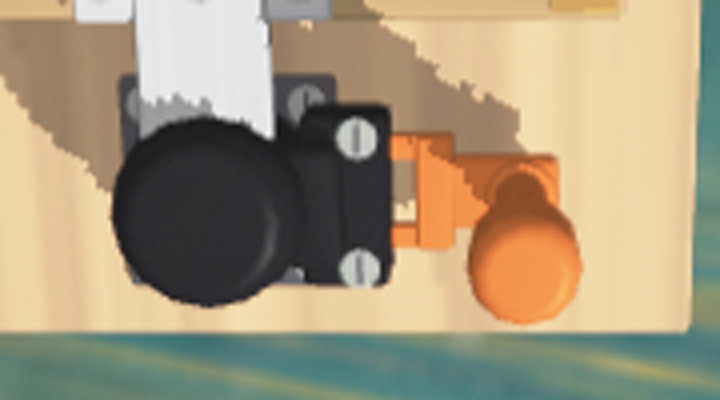

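>>> play_rows([
  [[1,2,15],[0,0,0],0],
  [[2,4,35],[0,0,0],0],
  [[2,4,55],[0,0,0],0],
  [[2,4,75],[0,0,0],0],
  [[2,4,92],[0,0,0],0],
  [[2,4,108],[0,0,0],0],
  [[2,4,120],[0,0,0],0],
  [[2,4,128],[0,0,0],0],
  [[2,4,133],[0,0,0],0],
  [[2,4,133],[0,0,0],0.2],
  [[2,4,133],[0,0,0],0.4],
], grip_force=20)

```text
time: 3.55
ee_pos: [0.4772, 0.0568, 0.0901]
tcp_rot: [180.0, -0.0, 12.3]
wrist_force: [-0.6, 0.6, 0.1]
opening: 0.059
grasp_force: 0.0
```

```bash
python3 - <<'E'
from h import *
o=obs();print(o['q'].round(1),o['ee_pos'],o['tcp_rot'],o['opening'])
p,d=snap('wrist','w2')
cv2.imwrite('pics/w2c.png',p[:,:,::-1])
E
```

```text
[  6.8  -5.1 -14.6  80.4   0.  174.5] [0.47717069 0.05684933 0.09012037] [ 1.79996298e+02 -4.15732459e-02  1.22917440e+01] 0.05897935895601984
```

View pics/w2c.png

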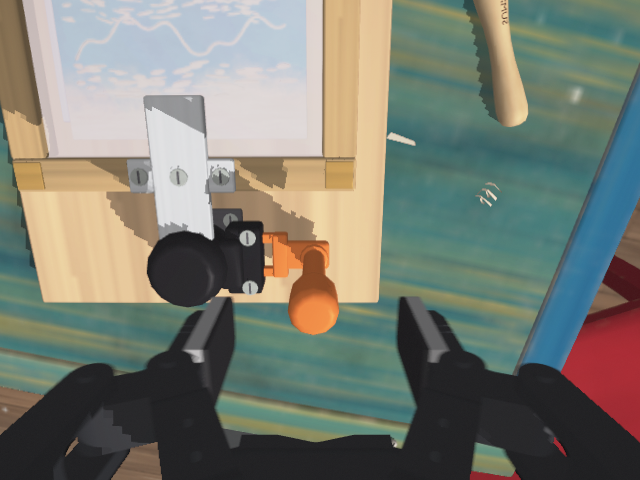

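Wrist view: the knob is at about (314,309), with the fingers to either side at u≈215 and 420. I'll check the projection.

```bash
python3 - <<'E'
from h import *
z=np.load('pics/w2.npz');T=R.from_euler('xyz',z['rot'],degrees=True).as_matrix()
for uv,h in (((314,309),.1),((186,268),.062)):
    k=pt('wrist','w2',uv,h)[0];print(k,((k-z['pos'])@T*1000).round(1))
k=pt('wrist','w2',[(314,309),(314,320),(314,300),(220,330),(415,330),(205,350)]);print(((k-z['pos'])@T*1000).round(1))
E
```

```text
[0.4793061  0.05659699 0.1       ] [ 2.   0.7 -9.9]
[0.46801953 0.11577843 0.062     ] [  3.6 -59.5  28.1]
[[  3.1   0.7 -11.9]
 [ -1.6   0.7 -11.8]
 [  6.5   0.7 -11.3]
 [ 10.3 -28.2 -39.8]
 [ 12.3  31.1 -43.2]
 [ 11.7 -29.4 -53. ]]
```

>>> play_rows([
  [[2,0.5,2],[0,0,0],0.5],
  [[2,0.5,2],[0,0,0],0.7],
  [[2,0.5,2],[0,0,0],0.85],
  [[2,0.5,2],[0,0,0],0.9],
  [[2,0.5,2],[0,0,0],0.9],
  [[2,0.5,2],[0,0,0],0.9],
  [[2,0.5,2],[0,0,0],0.9],
  [[2,0.5,2],[0,0,0],0.9],
], grip_force=20)

```text
time: 4.4
ee_pos: [0.4789, 0.0576, 0.0878]
tcp_rot: [-179.9, -0.0, 12.3]
wrist_force: [-1.5, 5.0, 1.4]
opening: 0.0163
grasp_force: 19.5
```

>>> play_rows([
  [[0,2,0],[0,0,0],0.9],
  [[0,4,0],[0,0,0],0.9],
  [[0,7,0],[0,0,0],0.9],
  [[0,10,0],[0,0,0],0.9],
  [[0,13,0],[0,0,0],0.9],
  [[0,16,0],[0,0,0],0.9],
  [[0,18,0],[0,0,0],0.9],
  [[0,19,0],[0,0,0],0.9],
  [[0,19,0],[0,0,0],0.9],
  [[0,19,0],[0,0,0],0.9],
])

```text
time: 5.4
ee_pos: [0.4829, 0.0396, 0.0878]
tcp_rot: [-179.8, -0.0, 12.3]
wrist_force: [-1.4, 8.2, 1.5]
opening: 0.0164
grasp_force: 19.7
```

```bash
python3 - <<'E'
from h import *
o=obs();print(o['q'].round(1),o['ee_pos'],o['tcp_rot'],o['opening'],o['wrist_force'],o['grasp_force'])
p,d=snap('wrist','w3')
cv2.imwrite('pics/w3c.png',cv2.resize(p[200:380,100:420,::-1],None,fx=2.5,fy=2.5))
E
```

```text
[  4.6  -4.5 -14.3  80.2   0.2 172.2] [0.4828671  0.03955555 0.08782892] [-1.79816558e+02 -2.99126524e-02  1.23364048e+01] 0.01638391307241512 [-1.36156256  8.22491991  1.53056815] 19.66366703971289
```

View pics/w3c.png

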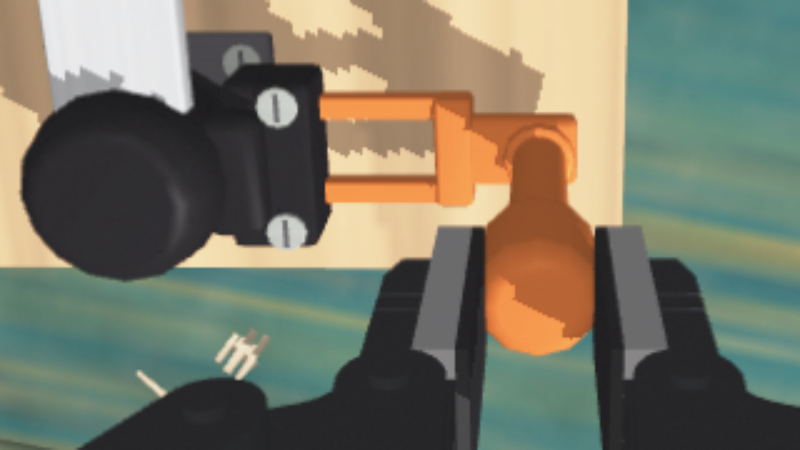

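The knob is held between both pads, and the fork is pulled well out from the housing: housing edge at crop u≈328, crossbar at u≈475. I'll measure the slide.

```bash
python3 - <<'E'
from h import *
for n in ('w2','w3'):
    p=np.load(f'pics/{n}.npz')['p'];cv2.imwrite(f'pics/{n}d.png',p[:,:,::-1])
a=np.load('pics/w2.npz')['p'][215:305,140:350,::-1];b=np.load('pics/w3.npz')['p'][215:305,100:310,::-1]
cv2.imwrite('pics/cmp.png',np.vstack([cv2.resize(x,None,fx=3.3,fy=3.3,interpolation=cv2.INTER_CUBIC) for x in (a,b)]))
E
```

```text
(no output)
```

View pics/cmp.png

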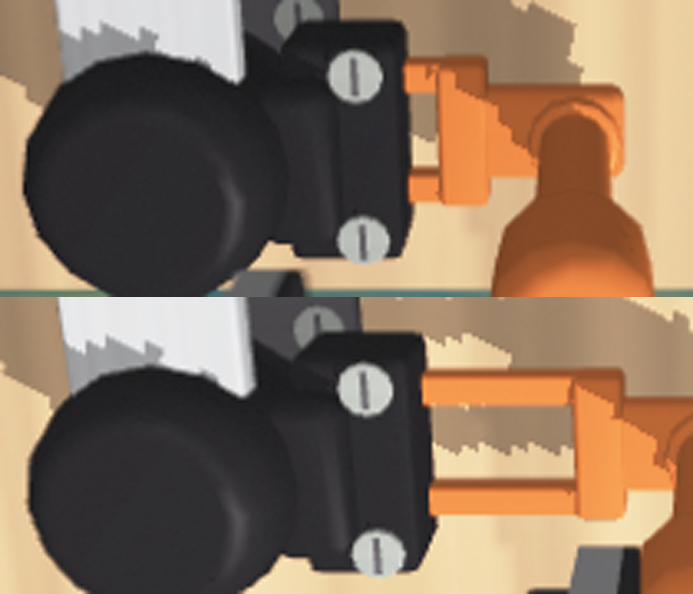

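>>> play_rows([
  [[0,1,0],[0,0,0],0.9],
  [[0,1,0],[0,0,0],0.9],
  [[0.4,1,-1.5],[0,-0.5,0],0.9],
  [[0.7,1,-3],[0,-1,0],0.9],
  [[1.1,1,-4.6],[0,-1.5,0],0.9],
  [[1.5,1,-6.1],[0,-2,0],0.9],
  [[1.5,1,-6.1],[0,-2,0],0.9],
])

```text
time: 6.15
ee_pos: [0.4844, 0.039, 0.0934]
tcp_rot: [-179.8, 2.0, 12.3]
wrist_force: [-0.8, 9.5, -2.6]
opening: 0.0162
grasp_force: 19.6
```

```bash
python3 - <<'E'
from h import *
o=obs();print(o['q'].round(1),o['ee_pos'],o['tcp_rot'],o['opening'],o['wrist_force'],o['grasp_force'])
for t in (2,4,6,8,10,12,14,16,18,20,22,24,26,28,30,32,34):
    a=np.radians(t);print(t,[round(v,1) for v in (175*(1-np.cos(a))+41*np.sin(a)-1.5, -(175*np.sin(a)-41*(1-np.cos(a)))+6.1)])
    # in tool axes tilted by -2deg
    v=R.from_rotvec([0,-2,0],degrees=True).inv().apply([175*(1-np.cos(a))+41*np.sin(a)-1.54,0,-(175*np.sin(a)-41*(1-np.cos(a)))+6.08]);print('  tool',v.round(1),t-2)
E
```

```text
[ 4.700e+00 -2.200e+00 -1.160e+01  8.270e+01 -1.000e-01  1.723e+02] [0.48437868 0.03898274 0.0933775 ] [-179.80604079    2.04911261   12.34648999] 0.016155680933110914 [-0.80120217  9.52074413 -2.61413135] 19.644630434922874
2 [np.float64(0.0), np.float64(0.0)]
  tool [-0.  0. -0.] 0
4 [np.float64(1.8), np.float64(-6.0)]
  tool [ 1.5  0.  -6.1] 2
6 [np.float64(3.7), np.float64(-12.0)]
  tool [  3.3   0.  -12.1] 4
8 [np.float64(5.9), np.float64(-17.9)]
  tool [  5.2   0.  -18.1] 6
10 [np.float64(8.3), np.float64(-23.7)]
  tool [  7.4   0.  -24. ] 8
12 [np.float64(10.8), np.float64(-29.4)]
  tool [  9.8   0.  -29.8] 10
14 [np.float64(13.6), np.float64(-35.0)]
  tool [ 12.3   0.  -35.5] 12
16 [np.float64(16.6), np.float64(-40.5)]
  tool [ 15.1   0.  -41.1] 14
18 [np.float64(19.7), np.float64(-46.0)]
  tool [ 18.1   0.  -46.7] 16
20 [np.float64(23.1), np.float64(-51.3)]
  tool [ 21.2   0.  -52.1] 18
22 [np.float64(26.6), np.float64(-56.5)]
  tool [ 24.6   0.  -57.4] 20
24 [np.float64(30.3), np.float64(-61.5)]
  tool [ 28.1   0.  -62.6] 22
26 [np.float64(34.2), np.float64(-66.5)]
  tool [ 31.8   0.  -67.6] 24
28 [np.float64(38.2), np.float64(-71.3)]
  tool [ 35.7   0.  -72.6] 26
30 [np.float64(42.4), np.float64(-75.9)]
  tool [ 39.7   0.  -77.4] 28
32 [np.float64(46.8), np.float64(-80.4)]
  tool [ 43.9   0.  -82. ] 30
34 [np.float64(51.3), np.float64(-84.7)]
  tool [ 48.3   0.  -86.5] 32
```

Lifting force is about 4 N, so the fork is clear. I'll continue along the arc.

>>> play_rows([
  [[0.7,0,-3],[0,-1,0],0.9],
  [[1.5,0,-6.1],[0,-2,0],0.9],
  [[3.3,0,-12.1],[0,-4,0],0.9],
  [[5.2,0,-18.1],[0,-6,0],0.9],
  [[7.4,0,-24],[0,-8,0],0.9],
  [[9.8,0,-29.8],[0,-10,0],0.9],
  [[12.3,0,-35.5],[0,-12,0],0.9],
  [[15.1,0,-41.1],[0,-14,0],0.9],
  [[16.6,0,-44],[0,-15,0],0.9],
  [[18.1,0,-46.7],[0,-16,0],0.9],
  [[18.1,0,-46.7],[0,-16,0],0.9],
])

```text
time: 7.25
ee_pos: [0.5037, 0.0432, 0.1392]
tcp_rot: [-179.8, 18.1, 12.4]
wrist_force: [-3.4, 9.4, -1.1]
opening: 0.0163
grasp_force: 20.1
```

```bash
python3 - <<'E'
from h import *
o=obs();print(o['q'].round(1),o['ee_pos'],o['tcp_rot'],o['opening'],o['wrist_force'],o['grasp_force'])
for t in range(20,37,2):
    f=lambda a:np.array([175*(1-np.cos(a))+41*np.sin(a),0,-(175*np.sin(a)-41*(1-np.cos(a)))])
    print(t-18,R.from_rotvec([0,-18,0],degrees=True).inv().apply(f(np.radians(t))-f(np.radians(18))).round(1))
E
```

```text
[  5.9  16.7  12.  103.3  -1.8 173.9] [0.50365913 0.043239   0.13917108] [-179.80051764   18.12866686   12.35654846] 0.0163155015887434 [-3.38940274  9.39129697 -1.05693452] 20.104969435229236
2 [ 1.5  0.  -6.1]
4 [  3.3   0.  -12.1]
6 [  5.2   0.  -18.1]
8 [  7.4   0.  -24. ]
10 [  9.8   0.  -29.8]
12 [ 12.3   0.  -35.5]
14 [ 15.1   0.  -41.1]
16 [ 18.1   0.  -46.6]
18 [ 21.2   0.  -52.1]
```

>>> play_rows([
  [[0.7,0,-3],[0,-1,0],0.9],
  [[1.5,0,-6.1],[0,-2,0],0.9],
  [[3.3,0,-12.1],[0,-4,0],0.9],
  [[5.2,0,-18.1],[0,-6,0],0.9],
  [[7.4,0,-24],[0,-8,0],0.9],
  [[9.8,0,-29.8],[0,-10,0],0.9],
  [[12.3,0,-35.5],[0,-12,0],0.9],
  [[13.7,0,-38.3],[0,-13,0],0.9],
  [[15.1,0,-41.1],[0,-14,0],0.9],
  [[15.1,0,-41.1],[0,-14,0],0.9],
  [[15.1,0,-41.1],[0,-14,0],0.9],
  [[15.1,0,-41.1],[0,-14,0],0.9],
])

```text
time: 8.45
ee_pos: [0.5303, 0.0491, 0.1735]
tcp_rot: [-179.8, 32.0, 12.4]
wrist_force: [-3.5, 10.1, -3.1]
opening: 0.0162
grasp_force: 20.0
```

```bash
python3 - <<'E'
from h import *
o=obs();print(o['q'].round(1),o['ee_pos'],o['tcp_rot'],o['opening'],o['wrist_force'],o['grasp_force'])
p,d=snap('wrist','w4'); q,_=snap('top','top4')
cv2.imwrite('pics/v4.png',np.hstack([cv2.resize(p,(400,300)),cv2.resize(q[150:330,320:560],(400,300))])[:,:,::-1])
E
```

```text
[  6.8  35.8  36.7 122.8  -2.7 175.3] [0.53025781 0.04910426 0.17350108] [-179.7988302    32.03380323   12.35847161] 0.016183693609711548 [-3.52064679 10.1435053  -3.08629122] 19.994074233427455
```

View pics/v4.png

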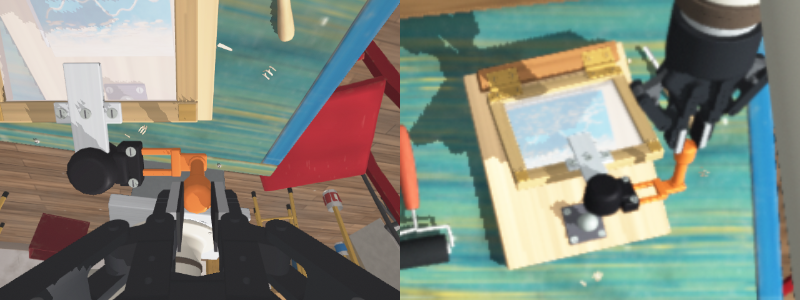

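The frame is up and the ball plate is exposed at about (580,215) in the right panel. The knob is still firmly held and the coupler is about 93 mm up.

```bash
python3 -c "
from h import *
print(workorder.job_done())"
```

```text
the job is handed in; nothing more can be done
None
```

I pulled the latch clear first, then lifted the frame until the coupler was about 93 mm above the ball by the arm's pose. I handed the job in with the knob still held at 20 N, and the block, roller, tube and gouge were left untouched.

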